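Unlock the pantry drawer with its key

TASK

Take the red-handled key from its wooden rest in the sorting crate, put it in the brass lock on top of the pantry box, feel for the keyway and push it gently fully home, then turn it clockwise to its stop so that the hidden bolt lets the drawer spring open. Leave the key standing turned in the lock, never force it, and leave the jar, canister, cup and jar gripper where they are.

Things in the scene. Friction and masses are not known exactly. Their poses are not given: they have to be found in the camera images.
- key: Loose cabinet key, 50 g, standing in its rest, blade down. Origin: on its axis at the underside of its steel collar, the shoulder that ends up on the lock's face; z up along the axis. Collar 18 mm across, 5 mm high; neck 8 mm thick up to 12 mm; then the flat red handle, 12 to 48 mm above the origin
- key_handle (a point): Middle of the key's flat red handle, 30 mm above the key's origin. Handle 30 mm wide (key x), 9 mm thick (key y), 36 mm high: grip it across its thickness
- key_tip (a point): Tip of the key's blade, on the axis, 19 mm below the key's origin. Blade 12 mm wide (key x) by 4.6 mm thick (key y), from the tip up to 7 mm below the origin; above it a round stem 3.8 mm thick. Tip edges rounded to 2.3 mm. Same both ways round (half turn)
- rest: Dark wooden block 60 x 60 x 44 mm fixed in one of the crate's three compartments, with a slot in its top in which the key stands, collar on the block's top, with about 1 mm of play. Origin: centre of its underside, which lies 6 mm above the counter
- crate: Wooden sorting crate 120 x 280 x 45 mm, fixed, three compartments side by side along its y, walls 6 mm. Origin: centre of its underside. The key's rest, the jar gripper and the measuring cup are in its compartments, in any order
- pantry: Fixed wooden pantry box 200 x 200 x 100 mm with a drawer in its -x side. Origin: centre of its underside. On its top a brass lock plate 56 x 56 mm, 6 mm thick, face 106 mm above the underside. More than 40 N between key and lock or box damages them; seating and turning need less than 10 N and 0.15 Nm
- keyhole (a point): Nominal centre of the lock mounting at the height of the plate's face, axes as the box. The plate with its keyway really sits up to 6.5 mm off this point along the box's x and up to 6.5 mm along y, differently each time, and does not shift in use. Keyway in the plate's middle: 14.5 mm long along the box's x, 6.6 mm wide along y, chamfered 1 mm
- plug (a joint): Turn of the plug under the 6 mm plate, rad: 0 at the start (in line with the keyway), grows as the key turns clockwise seen from above, stop at 1.1. The key can turn only when fully home (collar on the plate, blade below the plate); once turned it is held in. The bolt follows and lets the drawer go at about 0.85
- drawer (a joint): Opening of the drawer, m: 0 shut; when the bolt is drawn back a spring pushes it out to its stop at 0.045, toward the box's -x
- coffee_jar: Brown glass coffee jar, 80 mm diameter, 140 mm high, standing on the counter. Origin: centre of its underside
- canister: Stainless canister with a screw-top lid, 100 mm diameter, 147 mm high, standing on the counter. Origin: centre of its underside
- jar_gripper: Green silicone jar gripper, 72 mm diameter, 28 mm high, in a compartment of the crate. Origin: centre of its underside
- measure_cup: Steel measuring cup, 58 mm diameter, 45 mm high, in a compartment of the crate. Origin: centre of its underside
There are look-alikes about, which are no part of the job. What is meant by the key is not purple, turquoise or white, and is the smaller of those in its own colour.

How it is judged:
On the way, in this order (a step that is already met when the one before it is completed fails the run):
1. the key is fully home in the lock, upright, not yet turned (horizontal distance between key and keyhole below 0.015 m and z of key in the frame of keyhole below 0.0025 m and angle between key's own z axis and vertical below 0.2 rad and value of joint plug below 0.5 rad), for 0.1 s.
2. the key, still home, has turned the plug and drawn the bolt back (horizontal distance between key and keyhole below 0.015 m and z of key in the frame of keyhole below 0.003 m and value of joint plug above 0.8 rad), for 0.1 s.
At the end, for the whole second after the job is handed in: The drawer stands open by more than 35 mm, the plug is turned more than 0.7 rad, and the key stands released, at rest and upright (within 0.25 rad) in the lock, its collar within 4 mm of the plate's face and within 15 mm of the keyhole point (value of joint drawer above 0.035 m and value of joint plug above 0.7 rad and horizontal distance between key and keyhole below 0.015 m and z of key in the frame of keyhole below 0.004 m and angle between key's own z axis and vertical below 0.25 rad and linear speed of key below 0.02 m/s); the robot touches nothing.
It fails at once if the key is forced: more than 40 N between the key and the lock or box (contact force between key and pantry above 40 N).
It fails at once if a bystander is moved by more than 30 mm or tipped (distance of any of coffee_jar, canister, jar_gripper, measure_cup from where it was at the start of the episode above 0.03 m or angle between any of coffee_jar, canister's own z axis and vertical above 0.4 rad).
It also fails if it takes over 72 s, if anything falls off the work surface, if the arm or the gripper's body presses on something with over 40 N, if the wrist force passes 120 N, or if a joint passes its speed limit or range.

ROBOT

A 6-joint arm with a two-finger parallel gripper is mounted at the origin on the work surface. World frame = base frame: x ahead of the robot, y to its left, z up, the work surface at z = 0. Lengths are in m, angles in rad, forces in N, time in s.
With the tool pointing down it reaches from about 0.35 to 0.775 m from the base axis. Payload 5.5 kg.
Tool frame: the origin (TCP) lies midway between the tips of the shut fingers; the grasp point (between the pads) lies 19 mm behind it; x points along the fingers, y is the direction in which the jaws open and shut, and the axes are right-handed (so a half turn about x gives the same grasp; the last joint's range is limited). The gripper opens to 85 mm and grips with 20 to 120 N. Pads are 22 mm wide; open, the fingers measure 114 mm over their backs; the gripper's body (76 mm by 85 mm) begins 54 mm behind the grasp point. The pads swing forward as they close: fully open they stand 13 mm farther back than shut.
Start: joints at [1.143, 0.313, 0.046, 1.304, 0, 1.431], TCP at [0.163, 0.551, 0.231] pointing down, gripper open.
Joint ranges: [-2.76, 2.76], [-0.86, 1.69], [-1.03, 1.26], [-2.2, 2.34], [-1.47, 1.5], [-3.14, 3.14]. Speed limits (rad/s): [2.57, 2.57, 3.14, 3.14, 3.14, 3.14].

INTERFACE

Orientations are given as a unit quaternion [w, x, y, z].
In Python, from workcell import env, optics, order, models gives the robot as it stands. The module is installed in compiled form; this text tells all that it offers.
- The arm moves only by the tool servo_tool, never from a script. Its argument "moves" is a list of rows, each a list of 5 numbers: the shift along the tool's x, y, z in cm, then the turn about the tool's x in rad, then the closure, from -1 (fully open) to 1 (shut). A call has exactly 10 rows; each row shifts and turns the commanded pose from where the row before left it, along the tool's axes as they then stand; what a row does not reach is not made up. A row lasts 1/8 s, in which the tool goes at most 62.5 mm and 10.7 degrees, less where a joint would pass 70% of its speed; a pose out of reach is approached as far as the arm can. A call is refused whole if a number of a shift passes 6.25 or a number of a turn 0.188, either way. A call with a gripper value outside its range is refused whole. The fingers move at their own pace and stop on an object; "grip_force" is the grip in N (left out, the last holds). Time passes only in rows, so rows that do not move let the fingers close, or fill a call up. It gives the time, the measured TCP pose, the force and the opening at its end, in the units of the state.
- env.get_state(): the state, without advancing time (a new reading comes with each control period).
- optics.read_camera(name): name is "scene" or "top"; returns a dict with "pixels" (400x640x3 uint8, blue, green, red), "vertical_fov" (degrees; the focal length in pixels is half the picture's height over the tangent of half this angle, whatever the lens; pixels are square), "cx", "cy" (the principal point, pixels), "extrinsics" (4x4, takes a point from world to camera coordinates). Camera axes: x right, y up, looking along -z (the intrinsics and any distortion apply to the point x, -y, -z); pixel columns grow to the right and rows downward; lengths in m; the calibration is good to about 2 mm. A picture is of the moment at which its call begins. There is no depth.
- order.hand_in(): hands the job in, once; it reports no verdict.
Trained networks look in a picture, given as the dict that the camera call returned (one of the last four; its "shot" number tells which), for a name from the list of things; names that differ only in an ending like _2 or _b are one class to them, and where a whole thing is asked for, a point or a joint stands for the part that bears it (a point fixed in the world has none). Each returns a list of dicts, best first, with "conf" (0 to 1); they miss things now and then, are a little off and sometimes report something else, mostly with a low value. They report only what shows in the picture. A call takes as long as a camera call. They do not tell look-alikes from the thing itself.
- models.outline_of(name, picture): "pixels" (400x640 bool, what is visible of it) and "location" ([column, row] in pixels, amid what is visible of it).
- models.pinpoint(name, picture): "location" ([column, row] in pixels: a listed point, or the origin of a listed thing).
The state is a dict: "clock": time; "joint_pos": joint angles; "qvel": joint speeds; "tau": joint torques, N m; "tcp_pos": TCP position; "orientation": TCP orientation; "wrist_force": force on the tool from outside, world axes, zero at the start; "ft_torque": the same for the moment, N m; "finger_gap": finger opening in m.
Only numpy, scipy, OpenCV 4.12 (cv2) and the standard library are available. Lean on these libraries where they do the work, as an engineer would, in place of code of your own. Each camera call takes 0.05 s, during which the arm holds its last target.

## Working session

There is one attempt and no reset: what is moved stays moved. The work goes in short steps, Python scripts to look and compute and a tool call to move; the robot and the scene stay as the last step left them, time stands still between calls to the robot, and variables do not carry over. Pictures are saved under pics/ and viewed, and the job is handed in when it is done.

Besides the shell and the picture viewer there is one more tool, called after "Emit:" as name([rows], argument=value, ...), one row to a line, values as JSON. servo_tool: Moves the arm, as the interface text tells. Its arguments: {"type":"object","properties":{"moves":{"type":"array"},"grip_force":{"type":"number"}},"required":["moves"]}

```bash
mkdir -p pics; cat > h.py <<'E'
import numpy as np,cv2
from workcell import env,optics,order,models
def K(p):
    f=p["pixels"].shape[0]/2/np.tan(np.radians(p["vertical_fov"])/2)
    return f,p["cx"],p["cy"]
def proj(p,X):
    f,cx,cy=K(p);E=np.array(p["extrinsics"]);c=E[:3,:3]@np.array(X)+E[:3,3]
    return np.array([cx+f*c[0]/-c[2],cy+f*(-c[1])/-c[2]])
def ray(p,uv):
    f,cx,cy=K(p);E=np.array(p["extrinsics"]);R=E[:3,:3]
    d=np.array([(uv[0]-cx)/f,-(uv[1]-cy)/f,-1.0])
    return -R.T@E[:3,3],R.T@d
def atz(p,uv,z):
    o,d=ray(p,uv);return o+d*(z-o[2])/d[2]
E
python3 - <<'E'
from h import *
s=env.get_state()
for k,v in s.items():print(k,np.round(v,4))
for n in["scene","top"]:
    p=optics.read_camera(n);print(n,{k:(v if k!="pixels" else 0) for k,v in p.items()})
    cv2.imwrite(f"pics/{n}0.png",p["pixels"])
    for t in["key","key_handle","keyhole","rest","pantry","crate","coffee_jar","canister","jar_gripper","measure_cup"]:
        print(t,[(np.round(r["location"],1),round(r["conf"],2)) for r in models.pinpoint(t,p)])
E
```

```text
clock 0.0
joint_pos [1.1434 0.314  0.045  1.3036 0.     1.4312]
qvel [-0.0006 -0.0001  0.0001 -0.0011 -0.0004 -0.0008]
tau [-1.00000e-04 -4.80627e+01  2.98533e+01  1.93000e-02  0.00000e+00
  0.00000e+00]
tcp_pos [0.163  0.5509 0.2304]
orientation [ 0.6996  0.1008  0.7    -0.102 ]
wrist_force [ 0.5538  0.5747 -0.1572]
ft_torque [ 0.0251 -0.0454  0.0423]
finger_gap 0.0857
scene {'pixels': 0, 'vertical_fov': 48.071594884566714, 'cx': 314.65783124525404, 'cy': 198.7168257881688, 'extrinsics': array([[ 0.68889997,  0.72459134,  0.01960163, -0.33887862],
       [-0.49511772,  0.45063474,  0.74282351,  0.25480666],
       [ 0.5294103 , -0.52143621,  0.66920028, -1.39704306],
       [ 0.        ,  0.        ,  0.        ,  1.        ]]), 'shot': 1}
key [(array([264.1, 181.1]), 0.79), (array([236.9, 196. ]), 0.79), (array([324. , 195.3]), 0.6), (array([290.9, 175.9]), 0.57), (array([280.7, 202.7]), 0.56)]
key_handle [(array([238.5, 180.8]), 0.92), (array([329.5, 185.9]), 0.89), (array([282.2, 196. ]), 0.78), (array([262.1, 169.7]), 0.69), (array([292.5, 168.8]), 0.55)]
keyhole [(array([377.5,
[... 757 characters left out ...]
]), 'shot': 2}
key [(array([304.8, 270.1]), 0.65), (array([352.1, 232.3]), 0.58), (array([362.8, 280.2]), 0.51), (array([303.6, 221.5]), 0.48), (array([330.8, 280.7]), 0.47)]
key_handle [(array([300.8, 221.2]), 0.58), (array([364.3, 280.5]), 0.57), (array([351.1, 232.1]), 0.46), (array([331.6, 284.8]), 0.41), (array([307. , 270.3]), 0.4)]
keyhole []
rest [(array([346.8, 233.5]), 0.76)]
pantry [(array([219.8, 222.7]), 0.56)]
crate [(array([383.9, 226.9]), 0.92)]
coffee_jar [(array([346.7, 137.2]), 0.96), (array([208.7, 233.2]), 0.72), (array([345.7, 234.5]), 0.7)]
canister []
jar_gripper [(array([382.2, 230. ]), 0.73), (array([350.1, 135.2]), 0.67)]
measure_cup [(array([417.6, 216.9]), 0.93)]
```

View pics/scene0.png

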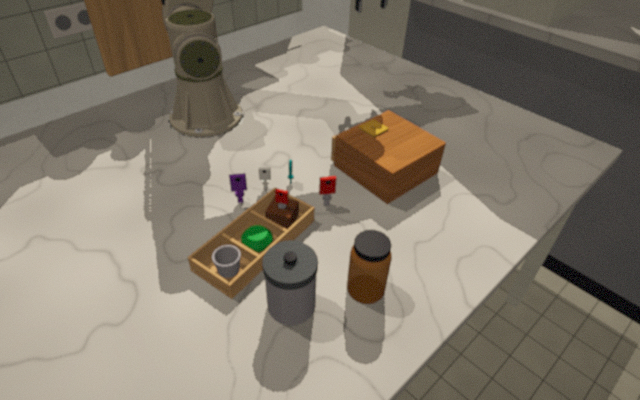

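View pics/top0.png

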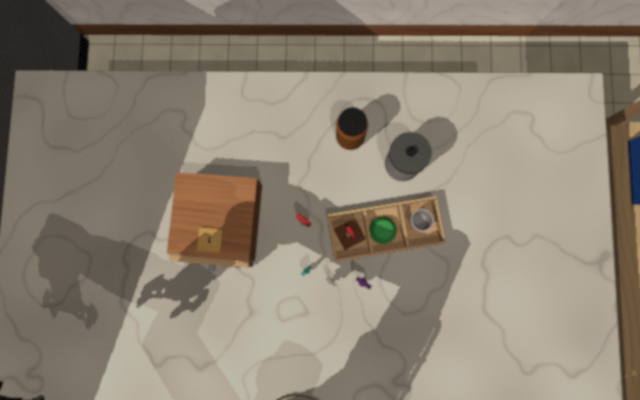

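```bash
python3 - <<'E'
import cv2
a=cv2.imread("pics/scene0.png")[150:290,200:360];cv2.imwrite("pics/sc1.png",cv2.resize(a,None,fx=4.2,fy=4.2,interpolation=cv2.INTER_CUBIC))
a=cv2.imread("pics/top0.png")[170:310,150:340+100];cv2.imwrite("pics/tc1.png",cv2.resize(a,None,fx=2.7,fy=2.7,interpolation=cv2.INTER_CUBIC))
E
```

```text
(no output)
```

View pics/sc1.png

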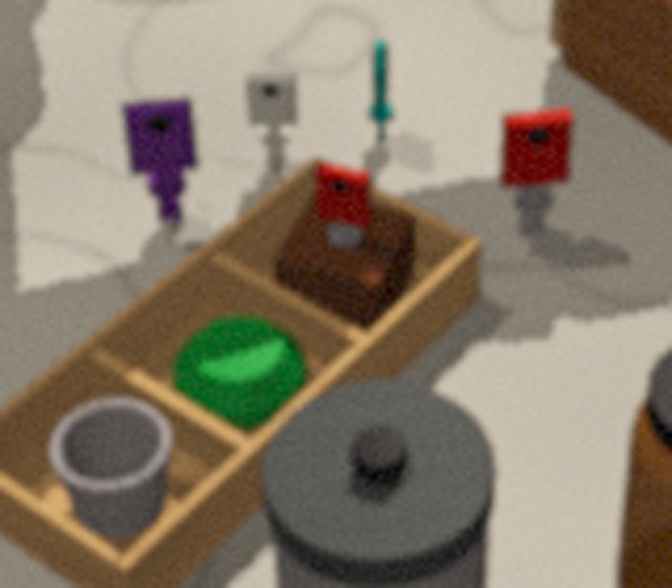

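View pics/tc1.png

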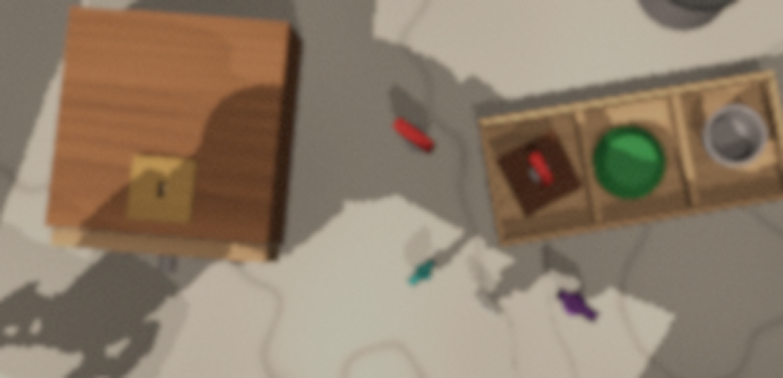

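The key candidates in the scene view are:
- the small red key in the rest (282,196)
- the larger red key on the counter (328,186)
- purple (238,181)
- white (264,172)
- turquoise (291,170)

I choose the red one in the rest, because it is smaller than the other red key and stands in the wooden block. The keyway shows in the top view at about (209,239). Next I measure.

```bash
python3 - <<'E'
from h import *
T=[optics.read_camera("top") for _ in range(2)];S=optics.read_camera("scene")
p=T[1]
im=np.mean([t["pixels"].astype(float) for t in T],0).astype(np.uint8)
cv2.imwrite("pics/topavg.png",im)
for (n,x0,y0,w,h,k) in[("tk",325,208,50,45,13),("tl",190,220,40,40,14)]:
    cv2.imwrite(f"pics/{n}.png",cv2.resize(im[y0:y0+h,x0:x0+w],None,fx=k,fy=k,interpolation=cv2.INTER_CUBIC))
    
cv2.imwrite("pics/sk.png",cv2.resize(S["pixels"][175:235,255:325],None,fx=10,fy=10,interpolation=cv2.INTER_CUBIC))
# red mask
for nm,q,(x0,y0,x1,y1) in[("top",p,(335,215,365,250)),("scene",S,(268,185,300,220))]:
    c=q["pixels"][y0:y1,x0:x1].astype(int);m=(c[...,2]-np.maximum(c[...,0],c[...,1]))>70
    ys,xs=np.nonzero(m);P=np.c_[xs+x0,ys+y0];c0=P.mean(0);w,v=np.linalg.eigh(np.cov(P.T));print(nm,len(P),c0,w,v[:,1])
    if nm=="top": a=c0
    else: b=c0
o1,d1=ray(p,a);o2,d2=ray(S,b)
A=np.c_[d1,-d2];t=np.linalg.lstsq(A,o2-o1,rcond=None)[0];print("tri",o1+d1*t[0],o2+d2*t[1])
print("top handle at z.08",atz(p,a,.080),"scene",atz(S,b,.08))
print("keyway top",atz(p,(209,239),.106))
for n in["rest","keyhole"]:
  for q in(p,S):
    print(n,[(np.round(r["location"],1),round(r["conf"],2)) for r in models.pinpoint(n,q)])
E
```

```text
top 50 [349.86 231.34] [ 1.56961365 11.10875369] [0.49625153 0.86817879]
scene 128 [281.25      195.8203125] [11.11117353 16.15549724] [0.45543672 0.89026816]
tri [ 0.51201312 -0.12405609  0.08229952] [ 0.51168662 -0.1244718   0.08229218]
top handle at z.08 [ 0.51217453 -0.12414229  0.08      ] scene [ 0.50967649 -0.1228526   0.08      ]
keyway top [0.48760727 0.21366524 0.106     ]
rest [(array([345. , 234.3]), 0.84)]
rest [(array([282.1, 219.8]), 0.9)]
keyhole [(array([208.3, 237.6]), 0.97)]
keyhole [(array([377.6, 124.4]), 0.82)]
```

View pics/tk.png

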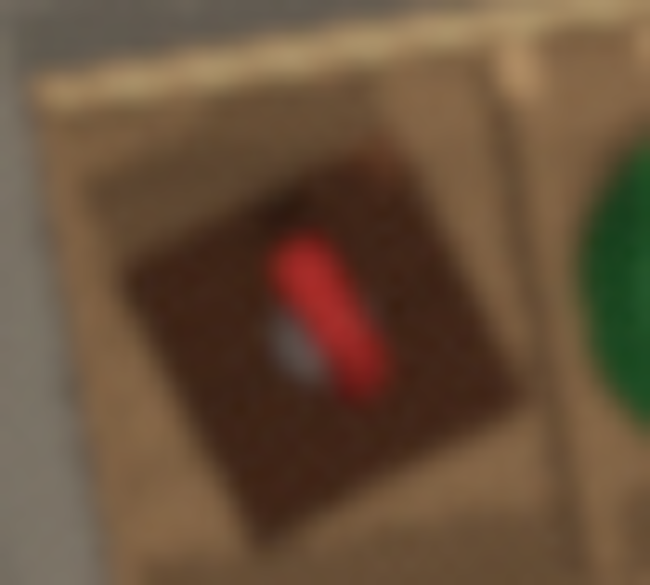

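View pics/tl.png

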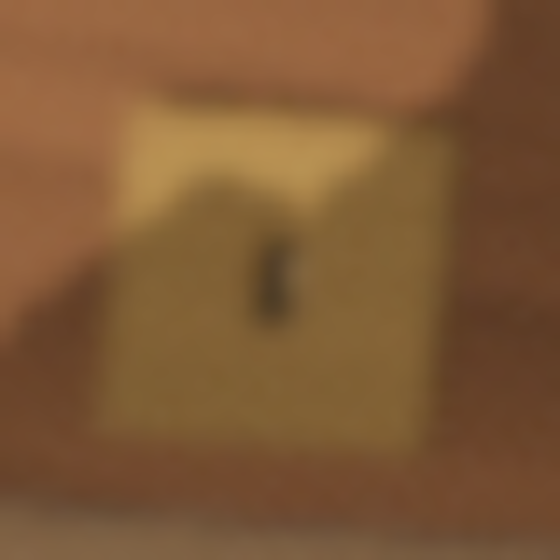

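View pics/sk.png

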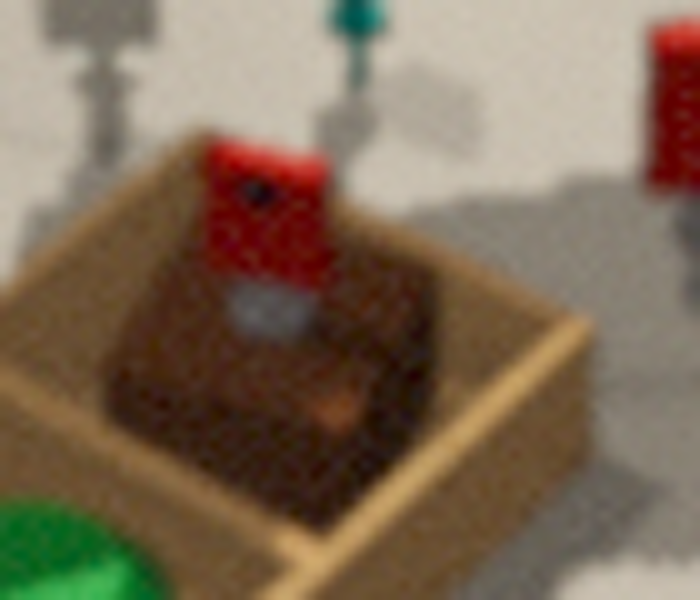

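```bash
python3 - <<'E'
from h import *
p=optics.read_camera("top");S=optics.read_camera("scene")
print("cams",ray(p,(0,0))[0],ray(S,(0,0))[0])
f=lambda L,k,o:[((x+.5)/k-.5+o[0],(y+.5)/k-.5+o[1]) for x,y in L]
def rep(c,z):
    W=np.array([atz(p,u,z) for u in c]);print("centre",W.mean(0));
    for i in range(4):
        d=W[(i+1)%4]-W[i];print(np.linalg.norm(d),np.degrees(np.arctan2(d[1],d[0]))%90)
rep(f([(125,275),(265,545),(525,395),(385,140)],13,(325,208)),.05)
rep(f([(130,100),(455,125),(420,455),(97,430)],14,(190,220)),.106)
print("keyway",[atz(p,u,.106) for u in f([(272,282),(272,237),(272,327)],14,(190,220))])
# handle ends
e=f([(298,240),(368,395)],13,(325,208));W=[atz(p,u,.098) for u in e];d=W[0]-W[1];print("handle top",W,np.degrees(np.arctan2(d[1],d[0])),np.linalg.norm(d))
d=atz(p,(349.86+.496*5,231.34+.868*5),.09)-atz(p,(349.86,231.34),.09);print(np.degrees(np.arctan2(d[1],d[0])))
# pantry corners from top image, z=.1
cv2.imwrite("pics/pan.png",cv2.resize(p["pixels"][160:280,155:275],None,fx=5,fy=5,interpolation=cv2.INTER_CUBIC))
cv2.imwrite("pics/spl.png",cv2.resize(S["pixels"][105:205,325:455],None,fx=6,fy=5.9,interpolation=cv2.INTER_CUBIC))
E
```

```text
cams [ 0.42903233 -0.0797411   1.26447796] [ 1.09922176 -0.59774505  0.7522678 ]
centre [ 0.50871556 -0.1244873   0.05      ]
0.058209564204209086 28.00630875360295
0.05758576837942255 30.630219437799767
0.05577404151005359 29.0459266769243
0.05651376653878757 28.200525442342254
centre [0.48684492 0.21313019 0.106     ]
0.05638681690820757 86.36175878551816
0.05651673670541135 86.17902598423359
0.055712096476206514 86.4299002924692
0.05658486818538017 86.86248995340416
keyway [array([0.48598341, 0.21368155, 0.106     ]), array([0.49367493, 0.21401209, 0.106     ]), array([0.47830454, 0.21335156, 0.106     ])]
handle top [array([ 0.52367954, -0.11762369,  0.098     ]), array([ 0.49522318, -0.13071819,  0.098     ])] 24.71003414259831 0.03132459184192304
-149.82970788283768
```

View pics/pan.png

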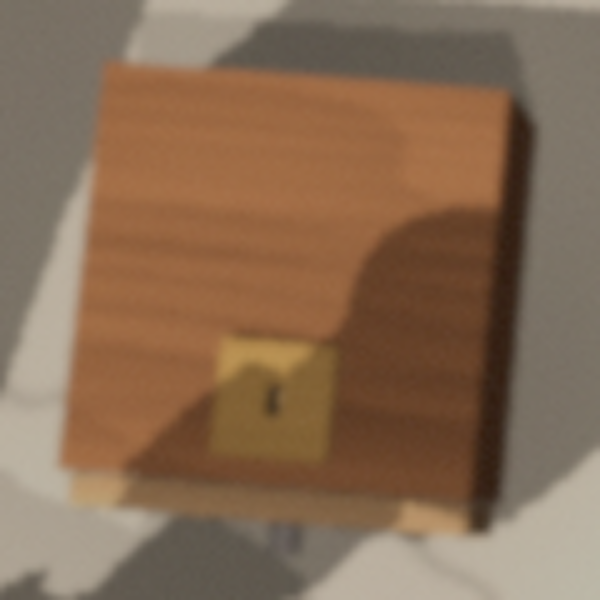

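View pics/spl.png

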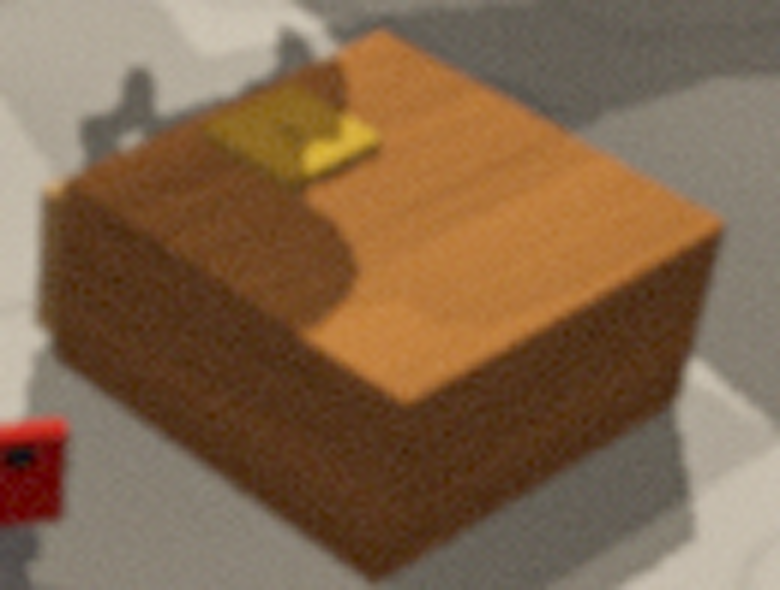

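```bash
cat >> h.py <<'E'
from scipy.spatial.transform import Rotation as Ro
def Rt(s): 
    q=s["orientation"];return Ro.from_quat([q[1],q[2],q[3],q[0]]).as_matrix()
def yaw(s):
    R=Rt(s);return np.degrees(np.arctan2(R[1,1],R[0,1]))
def go(target,s=None):
    s=s or env.get_state();return Rt(s).T@(np.array(target)-s["tcp_pos"])*100
E
python3 - <<'E'
from h import *
s=env.get_state();print(Rt(s).round(3),yaw(s),s["joint_pos"])
p=optics.read_camera("top")
c=[((x+.5)/5-.5+155,(y+.5)/5-.5+160) for x,y in[(105,64),(512,92),(473,498),(64,466)]]
W=np.array([atz(p,u,.1) for u in c]);print(W.mean(0))
for i in range(4):
    d=W[(i+1)%4]-W[i];print(np.linalg.norm(d),np.degrees(np.arctan2(d[1],d[0]))%90)
E
```

```text
[[ 0.     0.284  0.959]
 [ 0.     0.959 -0.284]
 [-1.     0.     0.   ]] 73.51276528465603 [1.14341268e+00 3.13192486e-01 4.60901180e-02 1.30360018e+00
 6.72920770e-06 1.43116921e+00]
[0.54562648 0.20980644 0.1       ]
0.20121720455485514 86.61225162847853
0.19751577196633865 86.31810475686405
0.19830950729020833 86.4019869460118
0.19679453654637624 87.16398736761181
```

Emit:
servo_tool([
  [0, -2.2, 2, 0, -1],
  [0, -4.2, 4, 0, -1],
  [0, -4.2, 4, 0, -1],
  [0, -4.2, 4, 0, -0.5],
  [0, -4.2, 4, 0, -0.2],
  [0, -4.2, 4, 0, -0.2],
  [0, -4.2, 4, 0, -0.2],
  [0, -4.2, 4, 0, -0.2],
  [0, -4.2, 4, 0, -0.2],
  [0, -4.2, 4, 0, -0.2],
])

```text
clock: 2.85
tcp_pos: [0.4148, 0.0581, 0.2317]
orientation: [0.7, 0.102, 0.699, -0.101]
wrist_force: [0.9, 0.2, 0.5]
finger_gap: 0.0512
```

Emit:
servo_tool([
  [0, -4.2, 4, 0, -0.2],
  [0, -4, 4, 0, -0.2],
  [0, -4, 4, 0, -0.2],
  [0, -2.7, 2.5, 0, -0.2],
  [0.5, 0, 0, -0.134, -0.2],
  [1, 0, 0, -0.134, -0.2],
  [1, 0, 0, -0.134, -0.2],
  [1, 0, 0, -0.134, -0.2],
  [0.5, 0, 0, -0.134, -0.2],
  [0, 0, 0, -0.134, -0.2],
])

```text
clock: 4.1
tcp_pos: [0.5105, -0.1239, 0.1907]
orientation: [0.683, -0.182, 0.684, 0.182]
wrist_force: [-0.9, 0.5, 0.8]
finger_gap: 0.0513
```

```bash
python3 - <<'E'
from h import *
s=env.get_state();print(s["clock"],s["tcp_pos"],yaw(s),s["joint_pos"],s["finger_gap"],Rt(s)[:,0])
print(go((.5105,-.1243,.063)))
S=optics.read_camera("scene");p=optics.read_camera("top");cv2.imwrite("pics/a1.png",cv2.resize(S["pixels"][100:280,200:400],None,fx=3.3,fy=3.3));cv2.imwrite("pics/a2.png",p["pixels"])
E
```

```text
4.1 [ 0.51047386 -0.12392867  0.19073761] 119.82891779361907 [-3.91106619e-01  2.33987471e-01 -1.60694390e-01  1.17712394e+00
  9.34960080e-05 -9.11719726e-01] 0.05126344736685356 [-8.97606811e-04  4.71260133e-04 -9.99999486e-01]
[ 1.27737345e+01 -4.44390684e-02 -9.24997331e-03]
```

View pics/a1.png

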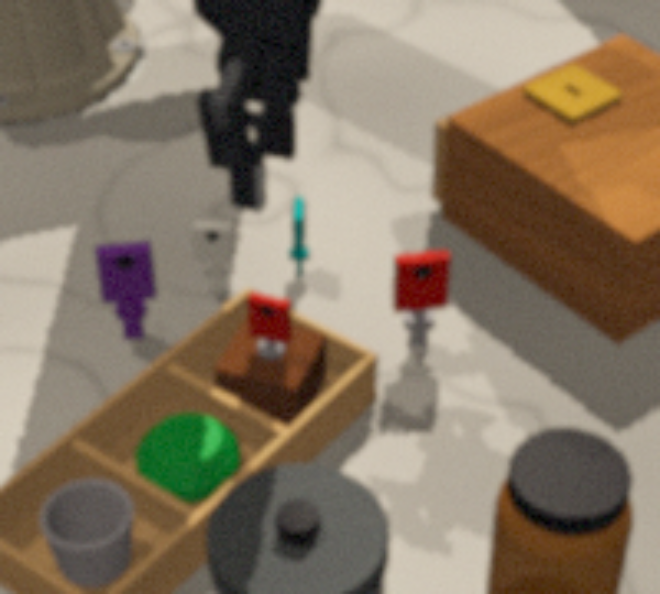

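The scene view shows the gripper above the rest, with the small red key still standing at crop (268,318). The lock is now lit, and its keyway shows at crop (572,91). I'll go down and grasp.

Emit:
servo_tool([
  [1.5, 0, 0, 0, -0.2],
  [2.2, 0, 0, 0, -0.2],
  [2.2, 0, 0, 0, -0.2],
  [2.2, 0, 0, 0, -0.2],
  [1.8, 0, 0, 0, -0.2],
  [1.5, 0, 0, 0, -0.2],
  [1, 0, 0, 0, -0.2],
  [0.3, 0, 0, 0, -0.2],
  [0, 0, 0, 0, -0.2],
  [0, 0, 0, 0, -0.2],
])

```text
clock: 5.45
tcp_pos: [0.5114, -0.1242, 0.0649]
orientation: [0.684, -0.181, 0.683, 0.18]
wrist_force: [0.5, -0.5, 0.3]
finger_gap: 0.0515
```

```bash
python3 - <<'E'
from h import *
s=env.get_state();print(s["clock"],s["tcp_pos"],yaw(s),s["finger_gap"],s["wrist_force"])
S=optics.read_camera("scene");p=optics.read_camera("top")
a=cv2.resize(S["pixels"][160:230,240:320],None,fx=5,fy=5);b=cv2.resize(p["pixels"][200:270,310:390],None,fx=5,fy=5);cv2.imwrite("pics/b1.png",np.hstack([a,b]))
def tri(a,b):
    o1,d1=ray(p,a);o2,d2=ray(S,b)
    t=np.linalg.lstsq(np.c_[d1,-d2],o2-o1,rcond=None)[0];print("tri",o1+d1*t[0],o2+d2*t[1])
tri((208.95,239.7),(373.0,127.2))
print("keyway scene at .106",atz(S,(373.0,127.2),.106))
E
```

```text
5.45 [ 0.51135805 -0.12423794  0.06490906] 119.57194832338845 0.051510905111869495 [ 0.52651179 -0.52306378  0.32529068]
tri [0.4860026  0.21407934 0.1045568 ] [0.48641763 0.21449208 0.10468174]
keyway scene at .106 [0.48766509 0.21283864 0.106     ]
```

View pics/b1.png

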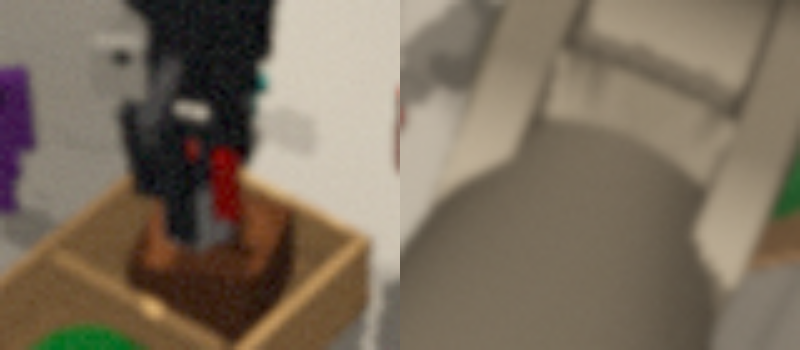

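The fingers straddle the handle, so I'll close.

Emit:
servo_tool([
  [0, 0, 0, 0, 0.2],
  [0, 0, 0, 0, 0.5],
  [0, 0, 0, 0, 0.7],
  [0, 0, 0, 0, 1],
  [0, 0, 0, 0, 1],
  [0, 0, 0, 0, 1],
  [0, 0, 0, 0, 1],
  [0, 0, 0, 0, 1],
  [0, 0, 0, 0, 1],
  [0, 0, 0, 0, 1],
], grip_force=45)

```text
clock: 6.8
tcp_pos: [0.5109, -0.1241, 0.0644]
orientation: [0.684, -0.181, 0.684, 0.18]
wrist_force: [0.3, -1.5, 1.8]
finger_gap: 0.0085
```

Emit:
servo_tool([
  [0, 0, 0, 0, 1],
  [-0.5, 0, 0, 0, 1],
  [-1, 0, 0, 0, 1],
  [-1.5, 0, 0, 0, 1],
  [-2, 0, 0, 0, 1],
  [-2.5, 0, 0, 0, 1],
  [-2.5, 0, 0, 0, 1],
  [-2.5, 0, 0, 0, 1],
  [-1.5, 0, 0, 0, 1],
  [0, 0, 0, 0, 1],
])

```text
clock: 8.05
tcp_pos: [0.5114, -0.1241, 0.2057]
orientation: [0.684, -0.181, 0.683, 0.18]
wrist_force: [0.9, 0.5, -1.3]
finger_gap: 0.0084
```

```bash
python3 - <<'E'
from h import *
s=env.get_state();print(s["clock"],s["tcp_pos"],yaw(s),s["finger_gap"],s["wrist_force"],s["ft_torque"])
S=optics.read_camera("scene");p=optics.read_camera("top")
cv2.imwrite("pics/c1.png",cv2.resize(S["pixels"][110:230,220:340],None,fx=5,fy=5,interpolation=cv2.INTER_CUBIC))
for n in("key","key_tip","key_handle"):print(n,[(np.round(r["location"],1),round(r["conf"],2)) for r in models.pinpoint(n,S)])
t=s["tcp_pos"]
for n,h in(("tip",-.049),("orig",-.030),("handle",0)):print(n,proj(S,t+[0,0,.017+h]))
E
```

```text
8.05 [ 0.51137305 -0.12413019  0.20567575] 119.584509454148 0.008355665596400602 [ 0.8666883   0.46033621 -1.28352956] [-0.00176367 -0.01771052  0.01237962]
key [(array([325.3, 197.1]), 0.72), (array([242.2, 196.6]), 0.69), (array([291.5, 174.2]), 0.62), (array([263.7, 179.8]), 0.57), (array([276.2, 153.3]), 0.54)]
key_tip [(array([322.4, 202.2]), 0.88), (array([291.2, 185. ]), 0.63), (array([240.6, 200.4]), 0.6), (array([261.8, 189.4]), 0.56), (array([280.2, 164.3]), 0.48)]
key_handle [(array([242.2, 181.8]), 0.91), (array([262. , 173.1]), 0.72), (array([291.4, 166. ]), 0.68), (array([329.1, 188.6]), 0.66), (array([283.5, 141.5]), 0.54)]
tip [279.96574658 163.28625669]
orig [279.67186934 156.01687923]
handle [279.19117954 144.12648703]
```

View pics/c1.png

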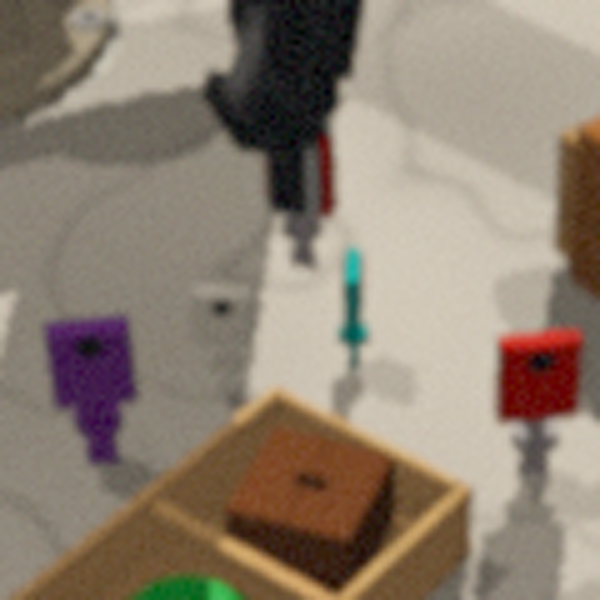

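The key is in the gripper. The rest at crop (310,480) is empty, and the blade tip shows at crop (303,265), within 1 px of the prediction. Next I carry it over the lock.

Emit:
servo_tool([
  [0, 1.5, 0.7, 0, 1],
  [0, 3, 1.4, 0, 1],
  [0, 4, 1.9, 0, 1],
  [0, 4, 1.9, 0, 1],
  [0, 4, 1.9, 0, 1],
  [0, 4, 1.9, 0, 1],
  [0, 4, 1.9, 0, 1],
  [0, 3, 1.4, 0, 1],
  [0, 2, 1, 0, 1],
  [0, 1, 0.5, 0, 1],
])

```text
clock: 9.55
tcp_pos: [0.4853, 0.2145, 0.2039]
orientation: [0.683, -0.181, 0.684, 0.181]
wrist_force: [-0.5, 0.1, -1.3]
finger_gap: 0.008
```

Emit:
servo_tool([
  [0.5, 0, 0, 0.095, 1],
  [0.7, 0, 0, 0.12, 1],
  [0.7, 0, 0, 0.12, 1],
  [0.7, 0, 0, 0.12, 1],
  [0.7, 0, 0, 0.12, 1],
  [0.2, 0, 0, 0, 1],
  [0, 0, 0, 0, 1],
  [0, 0, 0, 0, 1],
  [0, 0, 0, 0, 1],
  [0, 0, 0, 0, 1],
])

```text
clock: 10.8
tcp_pos: [0.4865, 0.2128, 0.1695]
orientation: [0.707, 0.021, 0.707, -0.021]
wrist_force: [-1.2, 0.3, 0.0]
finger_gap: 0.0083
```

```bash
cat > look.py <<'E'
from h import *
import sys
n=sys.argv[1]
s=env.get_state();print(s["clock"],s["tcp_pos"].round(4),yaw(s).round(2),s["finger_gap"],s["wrist_force"].round(2),s["ft_torque"].round(3))
S=optics.read_camera("scene")
cv2.imwrite(f"pics/{n}.png",cv2.resize(S["pixels"][85:165,320:420],None,fx=7,fy=7,interpolation=cv2.INTER_CUBIC))
t=np.array(s["tcp_pos"])
c=lambda u:((u-[320,85]+.5)*7-.5).round(1)
for m,h in(("tip",-.0334),("orig",-.0144)):print(m,c(proj(S,t+[0,0,h])))
print("below tip on plate",c(proj(S,[t[0],t[1],.106])))
for m in("key_tip","keyhole"):print(m,[(c(np.array(r["location"])),round(r["conf"],2)) for r in models.pinpoint(m,S)])
E
python3 look.py d1
```

```text
10.8 [0.4865 0.2128 0.1695] 86.64 0.00829953523552474 [-1.18  0.34  0.02] [ 0.017  0.006 -0.043]
tip [380.2 227.9]
orig [385.8 183. ]
below tip on plate [371.6 297.1]
key_tip [(array([ 36.6, 825.5]), 0.95), (array([-408.6,  720.5]), 0.69), (array([-552.8,  775.8]), 0.69), (array([371.2, 214.4]), 0.65), (array([-212.6,  654. ]), 0.59)]
keyhole [(array([381.7, 306.1]), 0.83), (array([397.8,  73. ]), 0.33)]
```

View pics/d1.png

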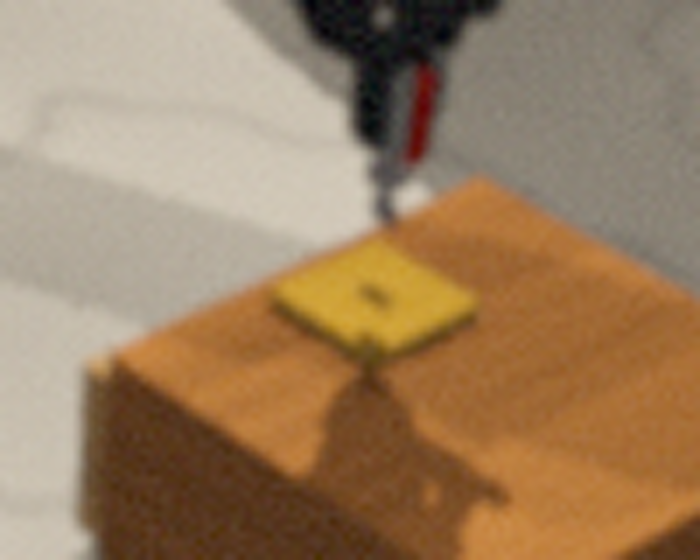

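```bash
python3 - <<'E'
from h import *
P=[optics.read_camera("scene") for _ in range(6)]
im=np.mean([q["pixels"].astype(float) for q in P],0);S=P[-1]
t=env.get_state()["tcp_pos"];x0,y0=355,90;k=12
a=cv2.resize(np.clip(im[y0:y0+48,x0:x0+50]*1.2,0,255).astype(np.uint8),None,fx=k,fy=k,interpolation=cv2.INTER_CUBIC)
def c(u): return tuple(int(v) for v in ((u-np.array([x0,y0])+.5)*k-.5))
ax=np.radians(-3.4);kx=np.array([np.cos(ax),np.sin(ax),0]);ky=np.array([-kx[1],kx[0],0])
def L(A,B,col):cv2.line(a,c(proj(S,A)),c(proj(S,B)),col,1)
o=t-[0,0,.0144]
z=np.array([0,0,1.])
b=a.copy()
def box(hx,hy,z0,z1,col):
    C=[o+sx*hx*kx+sy*hy*ky for sx,sy in((1,1),(1,-1),(-1,-1),(-1,1))]
    for i in range(4):
        L(C[i]+z*z0,C[(i+1)%4]+z*z0,col);L(C[i]+z*z1,C[(i+1)%4]+z*z1,col);L(C[i]+z*z0,C[i]+z*z1,col)
box(.006,.0023,-.019,-.007,(0,255,0));box(.009,.009,0,.005,(255,255,0));box(.015,.0045,.012,.048,(255,0,255))
cv2.imwrite("pics/e1.png",a);cv2.imwrite("pics/e0.png",b)
E
```

```text
(no output)
```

View pics/e1.png

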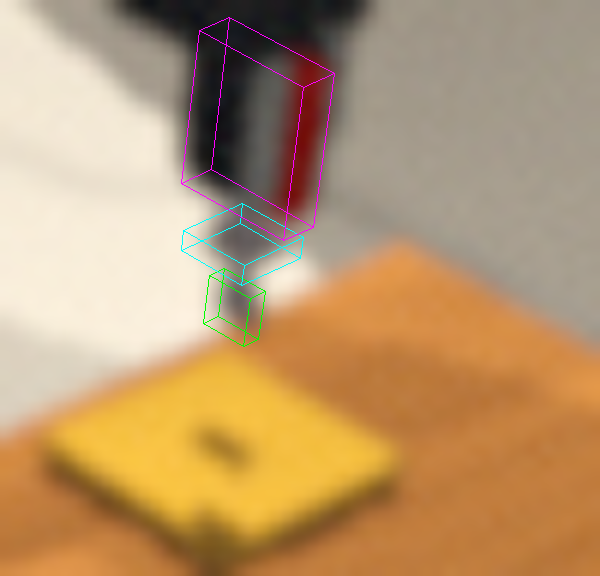

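View pics/e0.png

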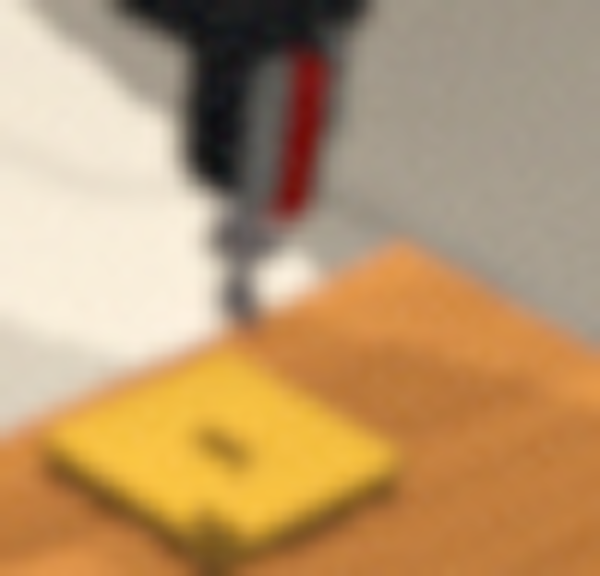

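The overlay matches the held key to about 1 px, and the TCP lies over the keyway (crop 220,447) to within about 1 mm. I'll go down close to the plate.

Emit:
servo_tool([
  [0.4, 0, 0, 0, 1],
  [0.5, 0, 0, 0, 1],
  [0.5, 0, 0, 0, 1],
  [0.5, 0, 0, 0, 1],
  [0.4, 0, 0, 0, 1],
  [0.2, 0, 0, 0, 1],
  [0.1, 0, 0, 0, 1],
  [0, 0, 0, 0, 1],
  [0, 0, 0, 0, 1],
  [0, 0, 0, 0, 1],
])

```text
clock: 12.5
tcp_pos: [0.4865, 0.2128, 0.1434]
orientation: [0.707, 0.021, 0.707, -0.021]
wrist_force: [-0.4, -0.6, -0.2]
finger_gap: 0.0083
```

```bash
cat > look2.py <<'E'
from h import *
import sys
n=sys.argv[1]
P=[optics.read_camera("scene") for _ in range(3)]
im=np.mean([q["pixels"].astype(float) for q in P],0);S=P[-1]
s=env.get_state();t=np.array(s["tcp_pos"]);print(s["clock"],t.round(4),yaw(s).round(2),s["wrist_force"].round(2),s["ft_torque"].round(3))
x0,y0=350,100;k=12
a=cv2.resize(np.clip(im[y0:y0+44,x0:x0+52]*1.2,0,255).astype(np.uint8),None,fx=k,fy=k,interpolation=cv2.INTER_CUBIC)
cv2.imwrite(f"pics/{n}.png",a)
def c(u): return ((u-np.array([x0,y0])+.5)*k-.5).round(0)
print("tip",c(proj(S,t-[0,0,.0334])),"orig",c(proj(S,t-[0,0,.0144])),"plate",c(proj(S,[t[0],t[1],.106])))
E
python3 look2.py f1
```

```text
12.65 [0.4864 0.2128 0.1434] 86.63 [ 0.33  0.55 -0.71] [ 0.012 -0.007 -0.007]
tip [279. 314.] orig [288. 239.] plate [277. 330.]
```

View pics/f1.png

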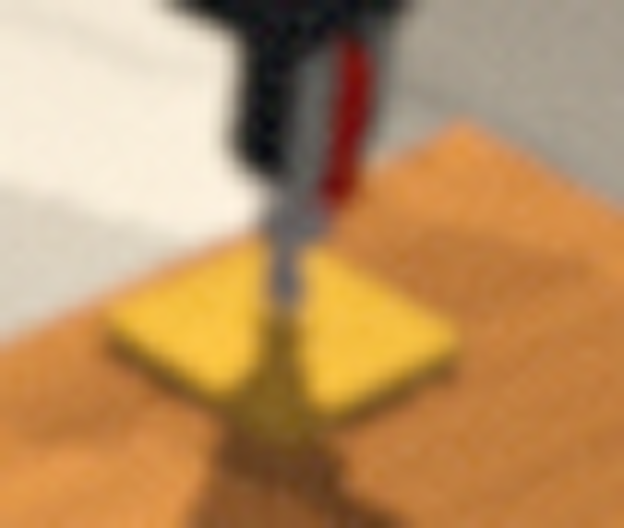

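The tip at (287,300) is just above the keyway (280,327), and the camera bias is the same for both. Now I'll feel downward slowly.

Emit:
servo_tool([
  [0.1, 0, 0, 0, 1],
  [0.1, 0, 0, 0, 1],
  [0.1, 0, 0, 0, 1],
  [0.1, 0, 0, 0, 1],
  [0.1, 0, 0, 0, 1],
  [0.05, 0, 0, 0, 1],
  [0, 0, 0, 0, 1],
  [0, 0, 0, 0, 1],
  [0, 0, 0, 0, 1],
  [0, 0, 0, 0, 1],
])

```text
clock: 13.9
tcp_pos: [0.4864, 0.2128, 0.1378]
orientation: [0.707, 0.021, 0.707, -0.021]
wrist_force: [-0.4, 0.9, -1.0]
finger_gap: 0.0085
```

```bash
python3 look2.py f2
```

```text
14.05 [0.4864 0.2128 0.1378] 86.63 [ 0.02 -0.27 -1.57] [-0.063  0.004  0.001]
tip [276. 336.] orig [286. 261.] plate [277. 330.]
```

Emit:
servo_tool([
  [0.1, 0, 0, 0, 1],
  [0.1, 0, 0, 0, 1],
  [0, 0, 0, 0, 1],
  [0, 0, 0, 0, 1],
  [0, 0, 0, 0, 1],
  [0, 0, 0, 0, 1],
  [0, 0, 0, 0, 1],
  [0, 0, 0, 0, 1],
  [0, 0, 0, 0, 1],
  [0, 0, 0, 0, 1],
])

```text
clock: 15.3
tcp_pos: [0.4864, 0.2128, 0.1358]
orientation: [0.707, 0.021, 0.707, -0.021]
wrist_force: [1.0, 0.3, -0.4]
finger_gap: 0.0084
```

```bash
python3 look2.py f3
```

```text
15.45 [0.4864 0.2128 0.1358] 86.63 [ 0.77 -0.12 -1.59] [-0.026 -0.248 -0.008]
tip [275. 343.] orig [285. 269.] plate [277. 330.]
```

View pics/f3.png

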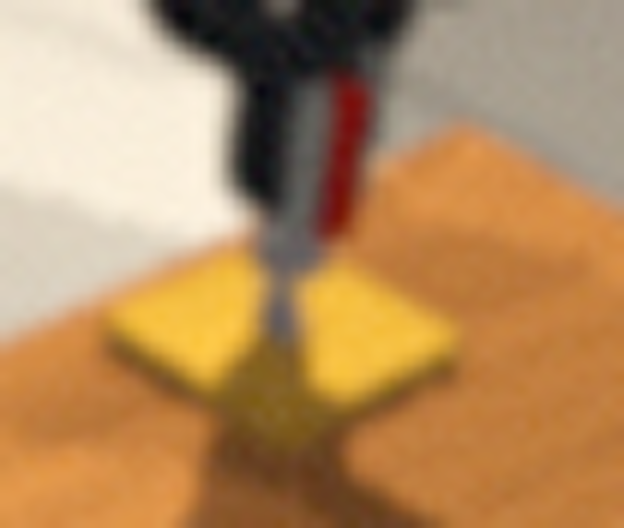

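Emit:
servo_tool([
  [0.1, 0, 0, 0, 1],
  [0.1, 0, 0, 0, 1],
  [0, 0, 0, 0, 1],
  [0, 0, 0, 0, 1],
  [0, 0, 0, 0, 1],
  [0, 0, 0, 0, 1],
  [0, 0, 0, 0, 1],
  [0, 0, 0, 0, 1],
  [0, 0, 0, 0, 1],
  [0, 0, 0, 0, 1],
])

```text
clock: 16.7
tcp_pos: [0.4864, 0.2128, 0.1338]
orientation: [0.707, 0.021, 0.707, -0.021]
wrist_force: [1.1, 1.0, -1.1]
finger_gap: 0.0085
```

```bash
cat > ft.py <<'E'
from h import *
F=[]
for i in range(4):
    S=optics.read_camera("scene");s=env.get_state();F.append(np.r_[s["wrist_force"],s["ft_torque"]])
print(s["clock"],s["tcp_pos"].round(4),yaw(s).round(2),np.mean(F,0).round(3),np.std(F,0).round(3))
E
python3 ft.py
```

```text
16.9 [0.4864 0.2128 0.1338] 86.63 [ 1.716 -0.496 -1.134  0.01  -0.368  0.01 ] [0.112 0.744 0.424 0.008 0.031 0.015]
```

Side force is +x, with no upward load. The blade has entered the keyway and is rubbing on the −x side, so I'll shift 1 mm to +x and go on.

Emit:
servo_tool([
  [0, 0, 0.05, 0, 1],
  [0, 0, 0.05, 0, 1],
  [0, 0, 0, 0, 1],
  [0.1, 0, 0, 0, 1],
  [0.1, 0, 0, 0, 1],
  [0.1, 0, 0, 0, 1],
  [0, 0, 0, 0, 1],
  [0, 0, 0, 0, 1],
  [0, 0, 0, 0, 1],
  [0, 0, 0, 0, 1],
])

```text
clock: 18.15
tcp_pos: [0.4874, 0.2127, 0.1308]
orientation: [0.707, 0.021, 0.707, -0.021]
wrist_force: [0.5, 0.3, -1.2]
finger_gap: 0.0085
```

```bash
python3 ft.py; python3 look2.py f4
```

```text
18.35 [0.4874 0.2127 0.1308] 86.63 [-0.048 -0.137 -0.774 -0.009  0.032  0.004] [0.344 0.347 0.2   0.016 0.028 0.017]
18.5 [0.4874 0.2127 0.1308] 86.63 [-0.48 -0.56  0.12] [ 0.001 -0.049  0.047]
tip [276. 365.] orig [285. 291.] plate [280. 332.]
```

View pics/f4.png

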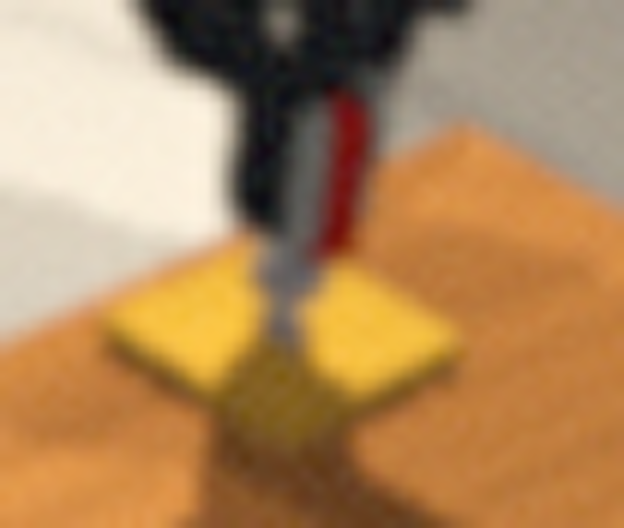

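The blade is sinking into the plate with the forces back near zero. I'll continue down.

Emit:
servo_tool([
  [0.1, 0, 0, 0, 1],
  [0.1, 0, 0, 0, 1],
  [0.1, 0, 0, 0, 1],
  [0.1, 0, 0, 0, 1],
  [0.1, 0, 0, 0, 1],
  [0, 0, 0, 0, 1],
  [0, 0, 0, 0, 1],
  [0, 0, 0, 0, 1],
  [0, 0, 0, 0, 1],
  [0, 0, 0, 0, 1],
])

```text
clock: 19.75
tcp_pos: [0.4874, 0.2127, 0.1259]
orientation: [0.707, 0.021, 0.707, -0.021]
wrist_force: [-0.0, -0.3, -0.1]
finger_gap: 0.0083
```

```bash
python3 ft.py
```

```text
19.95 [0.4874 0.2127 0.1258] 86.63 [-0.219  0.164 -0.257 -0.009 -0.029  0.003] [0.37  0.626 0.564 0.028 0.012 0.023]
```

Emit:
servo_tool([
  [0.1, 0, 0, 0, 1],
  [0.1, 0, 0, 0, 1],
  [0.1, 0, 0, 0, 1],
  [0.1, 0, 0, 0, 1],
  [0.05, 0, 0, 0, 1],
  [0, 0, 0, 0, 1],
  [0, 0, 0, 0, 1],
  [0, 0, 0, 0, 1],
  [0, 0, 0, 0, 1],
  [0, 0, 0, 0, 1],
])

```text
clock: 21.2
tcp_pos: [0.4874, 0.2127, 0.1213]
orientation: [0.707, 0.021, 0.707, -0.021]
wrist_force: [-0.3, -0.6, -1.2]
finger_gap: 0.0082
```

```bash
python3 ft.py
```

```text
21.4 [0.4874 0.2127 0.1213] 86.63 [-0.14   0.096 -0.467 -0.029 -0.01   0.002] [0.455 0.36  0.397 0.028 0.04  0.009]
```

Emit:
servo_tool([
  [0.05, 0, 0, 0, 1],
  [0, 0, 0, 0, 1],
  [0.05, 0, 0, 0, 1],
  [0, 0, 0, 0, 1],
  [0, 0, 0, 0, 1],
  [0, 0, 0, 0, 1],
  [0, 0, 0, 0, 1],
  [0, 0, 0, 0, 1],
  [0, 0, 0, 0, 1],
  [0, 0, 0, 0, 1],
])

```text
clock: 22.65
tcp_pos: [0.4874, 0.2127, 0.1203]
orientation: [0.707, 0.021, 0.707, -0.021]
wrist_force: [-1.0, -0.2, -0.4]
finger_gap: 0.0083
```

```bash
python3 ft.py; python3 look2.py f5
```

```text
22.85 [0.4874 0.2127 0.1204] 86.63 [ 0.136 -0.088  0.632  0.008  0.027 -0.013] [0.384 0.496 0.431 0.03  0.025 0.02 ]
23.0 [0.4874 0.2127 0.1204] 86.63 [ 0.24 -0.07  0.07] [ 0.014  0.082 -0.004]
tip [271. 405.] orig [280. 332.] plate [280. 332.]
```

View pics/f5.png

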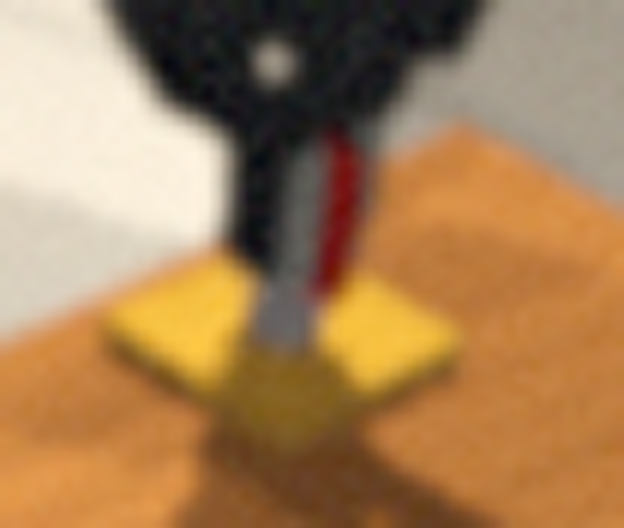

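The collar is practically on the plate at (283,325). Another half millimetre to feel the stop.

Emit:
servo_tool([
  [0.03, 0, 0, 0, 1],
  [0, 0, 0, 0, 1],
  [0.03, 0, 0, 0, 1],
  [0, 0, 0, 0, 1],
  [0, 0, 0, 0, 1],
  [0, 0, 0, 0, 1],
  [0, 0, 0, 0, 1],
  [0, 0, 0, 0, 1],
  [0, 0, 0, 0, 1],
  [0, 0, 0, 0, 1],
])

```text
clock: 24.25
tcp_pos: [0.4875, 0.2127, 0.1202]
orientation: [0.707, 0.021, 0.707, -0.021]
wrist_force: [-1.4, -0.8, 6.1]
finger_gap: 0.0084
```

```bash
python3 ft.py
```

```text
24.45 [0.4875 0.2127 0.1203] 86.63 [-1.361 -0.329  5.962 -0.109  0.379  0.019] [0.403 0.716 0.258 0.028 0.026 0.01 ]
```

Home at z = 0.1203 with 6 N on the collar. Now I'll turn it clockwise gently.

Emit:
servo_tool([
  [0, 0, 0, 0.05, 1],
  [0, 0, 0, 0.05, 1],
  [0, 0, 0, 0.05, 1],
  [0, 0, 0, 0.05, 1],
  [0, 0, 0, 0.05, 1],
  [0, 0, 0, 0.05, 1],
  [0, 0, 0, 0, 1],
  [0, 0, 0, 0, 1],
  [0, 0, 0, 0, 1],
  [0, 0, 0, 0, 1],
])

```text
clock: 25.7
tcp_pos: [0.4877, 0.2125, 0.1203]
orientation: [0.696, 0.126, 0.695, -0.126]
wrist_force: [-1.3, -1.0, 5.2]
finger_gap: 0.0082
```

```bash
python3 ft.py
```

```text
25.9 [0.4877 0.2125 0.1202] 69.43 [-0.503 -1.427  5.376 -0.338  0.225  0.009] [0.592 0.665 0.366 0.039 0.013 0.017]
```

Emit:
servo_tool([
  [0, 0, 0, 0.06, 1],
  [0, 0, 0, 0.06, 1],
  [0, 0, 0, 0.06, 1],
  [0, 0, 0, 0.06, 1],
  [0, 0, 0, 0.06, 1],
  [0, 0, 0, 0.06, 1],
  [0, 0, 0, 0.04, 1],
  [0, 0, 0, 0, 1],
  [0, 0, 0, 0, 1],
  [0, 0, 0, 0, 1],
])

```text
clock: 27.15
tcp_pos: [0.4878, 0.2126, 0.1202]
orientation: [0.657, 0.262, 0.656, -0.262]
wrist_force: [-1.4, -1.0, 5.6]
finger_gap: 0.0083
```

```bash
python3 ft.py; python3 look2.py g1
```

```text
27.35 [0.4877 0.2126 0.1202] 46.52 [-0.85  -0.842  5.162 -0.221  0.227  0.051] [0.363 0.712 0.417 0.028 0.031 0.026]
27.5 [0.4878 0.2126 0.1202] 46.52 [-1.51 -0.81  5.2 ] [-0.248  0.203  0.005]
tip [272. 406.] orig [281. 333.] plate [281. 332.]
```

View pics/g1.png

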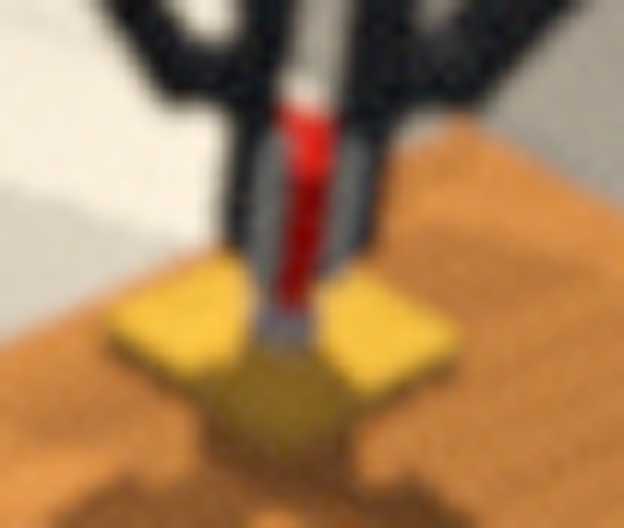

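The key has turned 0.7 rad with the gripper and now shows edge-on. I'll continue to the stop.

Emit:
servo_tool([
  [0, 0, 0, 0.06, 1],
  [0, 0, 0, 0.06, 1],
  [0, 0, 0, 0.06, 1],
  [0, 0, 0, 0.05, 1],
  [0, 0, 0, 0.05, 1],
  [0, 0, 0, 0.05, 1],
  [0, 0, 0, 0.03, 1],
  [0, 0, 0, 0, 1],
  [0, 0, 0, 0, 1],
  [0, 0, 0, 0, 1],
])

```text
clock: 28.75
tcp_pos: [0.4879, 0.2127, 0.1202]
orientation: [0.6, 0.375, 0.599, -0.375]
wrist_force: [-0.1, -0.8, 4.5]
finger_gap: 0.0084
```

```bash
python3 ft.py; python3 - <<'E'
from h import *
S=optics.read_camera("scene");p=optics.read_camera("top")
cv2.imwrite("pics/h1.png",np.hstack([cv2.resize(S["pixels"][90:210,320:450],None,fx=3,fy=3),cv2.resize(p["pixels"][170:290,150:280],None,fx=3,fy=3)]))
E
```

```text
28.95 [0.4878 0.2127 0.1202] 25.9 [-0.487 -0.243  5.163 -0.183  0.136  0.036] [0.6   0.228 0.584 0.018 0.029 0.026]
```

View pics/h1.png

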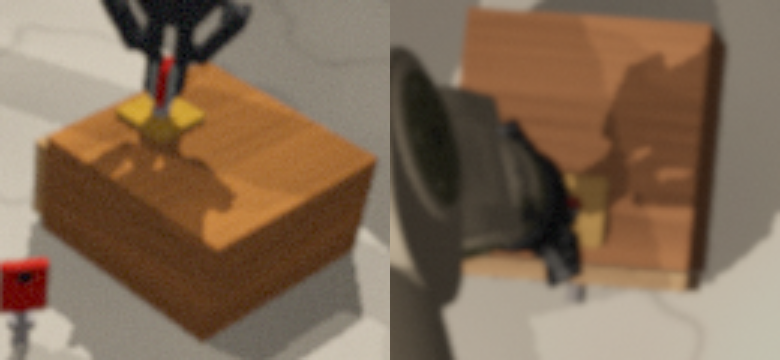

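The drawer is still shut after 1.06 rad. The blade has about 0.2 rad of play in the plug, so I'll turn further while watching the torque.

Emit:
servo_tool([
  [0, 0, 0, 0.05, 1],
  [0, 0, 0, 0.05, 1],
  [0, 0, 0, 0.04, 1],
  [0, 0, 0, 0, 1],
  [0, 0, 0, 0, 1],
  [0, 0, 0, 0, 1],
  [0, 0, 0, 0, 1],
  [0, 0, 0, 0, 1],
  [0, 0, 0, 0, 1],
  [0, 0, 0, 0, 1],
])

```text
clock: 30.3
tcp_pos: [0.4879, 0.2127, 0.1203]
orientation: [0.572, 0.417, 0.571, -0.416]
wrist_force: [-0.7, -1.2, 5.6]
finger_gap: 0.0087
```

```bash
python3 ft.py; python3 - <<'E'
from h import *
S=optics.read_camera("scene");p=optics.read_camera("top")
cv2.imwrite("pics/h2.png",np.hstack([cv2.resize(S["pixels"][90:210,320:450],None,fx=3,fy=3),cv2.resize(p["pixels"][170:290,150:280],None,fx=3,fy=3)]))
E
```

```text
30.5 [0.4879 0.2127 0.1203] 17.88 [-0.323 -0.782  5.482 -0.162  0.112  0.029] [0.311 0.464 0.378 0.007 0.024 0.019]
```

View pics/h2.png

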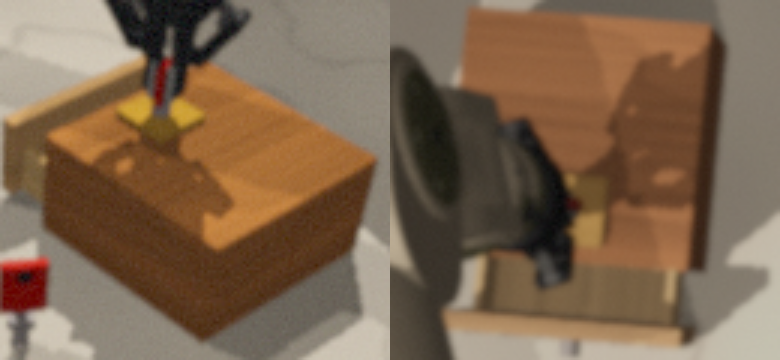

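The drawer has sprung open. A little more, to the stop.

Emit:
servo_tool([
  [0, 0, 0, 0.03, 1],
  [0, 0, 0, 0.03, 1],
  [0, 0, 0, 0.03, 1],
  [0, 0, 0, 0.03, 1],
  [0, 0, 0, 0, 1],
  [0, 0, 0, 0, 1],
  [0, 0, 0, 0, 1],
  [0, 0, 0, 0, 1],
  [0, 0, 0, 0, 1],
  [0, 0, 0, 0, 1],
])

```text
clock: 31.85
tcp_pos: [0.4879, 0.2128, 0.1203]
orientation: [0.546, 0.45, 0.545, -0.449]
wrist_force: [-0.1, -0.5, 4.5]
finger_gap: 0.0086
```

```bash
python3 ft.py
```

```text
32.05 [0.4879 0.2127 0.1202] 11.0 [-0.358 -0.614  5.022 -0.177  0.068  0.031] [0.973 0.295 0.388 0.012 0.037 0.02 ]
```

Emit:
servo_tool([
  [0, 0, 0, 0.02, 1],
  [0, 0, 0, 0.02, 1],
  [0, 0, 0, 0.02, 1],
  [0, 0, 0, 0, 1],
  [0, 0, 0, 0, 1],
  [0, 0, 0, 0, 1],
  [0, 0, 0, 0, 1],
  [0, 0, 0, 0, 1],
  [0, 0, 0, 0, 1],
  [0, 0, 0, 0, 1],
])

```text
clock: 33.3
tcp_pos: [0.488, 0.2128, 0.1202]
orientation: [0.532, 0.466, 0.532, -0.466]
wrist_force: [0.2, -0.5, 5.7]
finger_gap: 0.0085
```

```bash
python3 ft.py; python3 look2.py i1
```

```text
33.5 [0.488  0.2128 0.1202] 7.57 [-0.322 -0.664  4.99  -0.128  0.075  0.055] [0.454 0.566 0.298 0.022 0.027 0.024]
33.65 [0.488  0.2128 0.1203] 7.57 [ 0.65 -0.36  5.47] [-0.114  0.08   0.026]
tip [273. 406.] orig [282. 333.] plate [282. 333.]
```

View pics/i1.png

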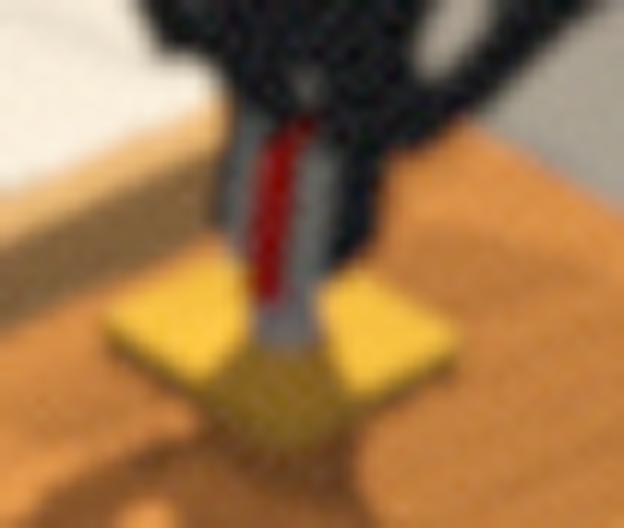

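Emit:
servo_tool([
  [0, 0, 0, 0.02, 1],
  [0, 0, 0, 0.02, 1],
  [0, 0, 0, 0.02, 1],
  [0, 0, 0, 0, 1],
  [0, 0, 0, 0, 1],
  [0, 0, 0, 0, 1],
  [0, 0, 0, 0, 1],
  [0, 0, 0, 0, 1],
  [0, 0, 0, 0, 1],
  [0, 0, 0, 0, 1],
])

```text
clock: 34.9
tcp_pos: [0.488, 0.2128, 0.1203]
orientation: [0.518, 0.482, 0.517, -0.481]
wrist_force: [-0.7, 0.1, 4.9]
finger_gap: 0.0084
```

```bash
python3 ft.py
```

```text
35.1 [0.4879 0.2128 0.1203] 4.14 [-0.061 -0.741  5.271 -0.102  0.103  0.104] [0.489 0.239 0.655 0.041 0.031 0.015]
```

The torque has risen to 0.10 Nm, so the key is at the stop. I'll ease off, open and retreat upward.

Emit:
servo_tool([
  [0, 0, 0, -0.02, 1],
  [-0.03, 0, 0, 0, 1],
  [0, 0, 0, 0, 0.8],
  [0, 0, 0, 0, 0.6],
  [0, 0, 0, 0, 0.4],
  [0, 0, 0, 0, 0.2],
  [0, 0, 0, 0, 0],
  [0, 0, 0, 0, -0.2],
  [0, 0, 0, 0, -0.2],
  [0, 0, 0, 0, -0.2],
])

```text
clock: 36.35
tcp_pos: [0.4874, 0.2127, 0.12]
orientation: [0.522, 0.477, 0.522, -0.476]
wrist_force: [0.3, 0.4, -0.2]
finger_gap: 0.0514
```

```bash
python3 ft.py; python3 look2.py j1
```

```text
36.55 [0.4874 0.2127 0.12  ] 5.27 [ 0.328  0.077  0.026 -0.017  0.009  0.015] [0.243 0.465 0.262 0.036 0.029 0.031]
36.7 [0.4874 0.2127 0.12  ] 5.27 [0.31 0.44 0.38] [-0.001  0.028  0.001]
tip [271. 406.] orig [280. 333.] plate [280. 332.]
```

View pics/j1.png

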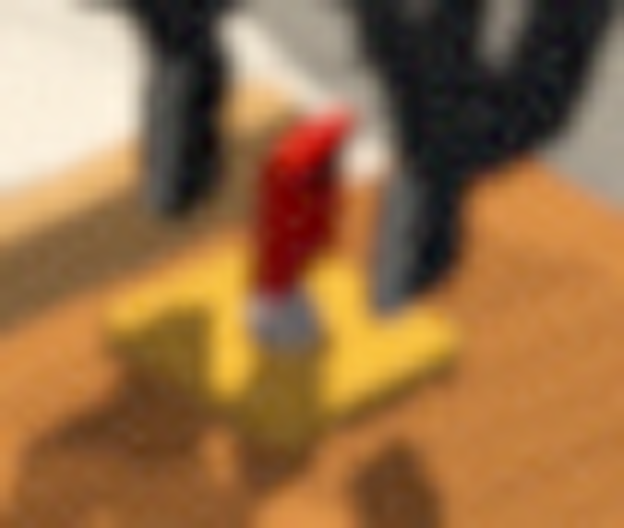

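The key stands free and turned in the lock, collar at (285,320), with both fingers clear of it. Going straight up.

Emit:
servo_tool([
  [-0.5, 0, 0, 0, -0.2],
  [-1, 0, 0, 0, -0.2],
  [-1.5, 0, 0, 0, -0.2],
  [-2, 0, 0, 0, -0.2],
  [-2, 0, 0, 0, -0.2],
  [-2, 0, 0, 0, -0.2],
  [-1.5, 0, 0, 0, -0.2],
  [-0.5, 0, 0, 0, -0.2],
  [0, 0, 0, 0, -0.2],
  [0, 0, 0, 0, -0.2],
])

```text
clock: 37.95
tcp_pos: [0.4869, 0.2126, 0.2292]
orientation: [0.522, 0.476, 0.523, -0.477]
wrist_force: [0.7, 0.7, 0.1]
finger_gap: 0.051
```

```bash
python3 ft.py; python3 - <<'E'
from h import *
S=optics.read_camera("scene")
cv2.imwrite("pics/k1.png",cv2.resize(S["pixels"],None,fx=1.2,fy=1.2))
cv2.imwrite("pics/k2.png",cv2.resize(S["pixels"][85:165,310:410],None,fx=7,fy=7,interpolation=cv2.INTER_CUBIC))
E
```

```text
38.15 [0.4871 0.2126 0.2295] 5.27 [ 0.002 -0.149  0.002 -0.011 -0.006  0.006] [0.34  0.394 0.592 0.018 0.03  0.048]
```

View pics/k1.png

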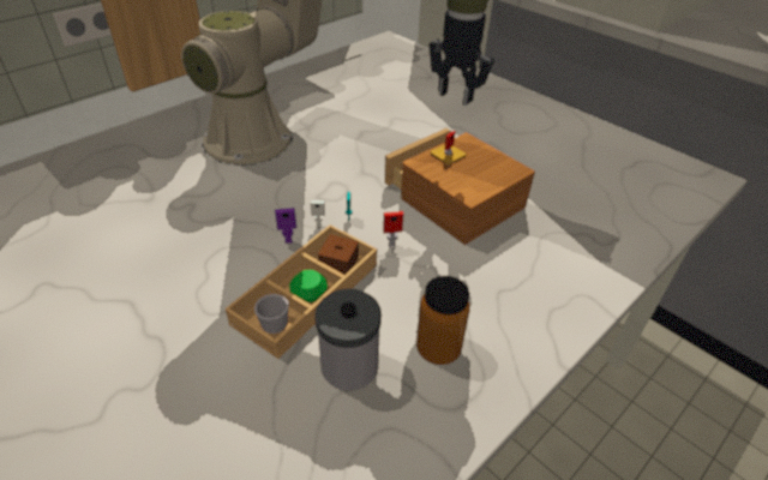

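View pics/k2.png

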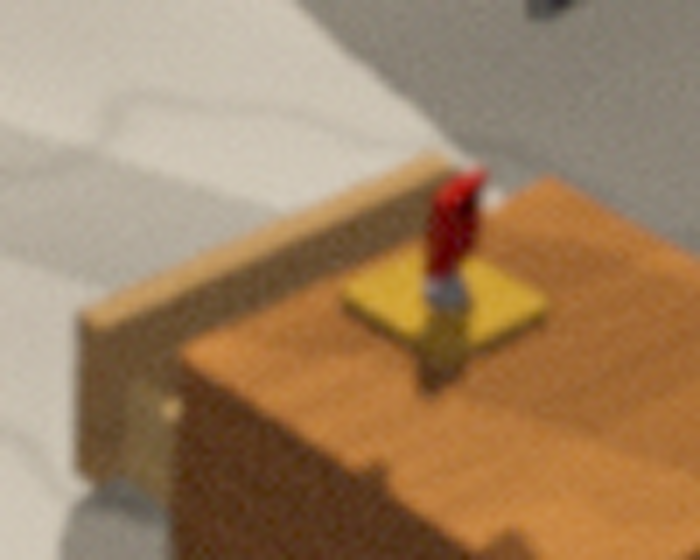

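The last picture shows the key upright and turned in the lock at (448,290). The drawer is open, the gripper is clear, and the other objects have not moved. Handing in.

```bash
python3 -c "
from workcell import order;print(order.hand_in())"
```

```text
the job is handed in; nothing more can be done
None
```

I took the small red key from its rest and seated it in the lock: about 2 N of side force going in, about 6 N on the collar when home. I then turned it clockwise until the torque rose to about 0.10 Nm at the stop, released it and moved clear. The job was handed in at about 38 s of the 72 s; the hand-in gives no verdict.

- **Final picture:** the key stands upright and turned in the lock, the drawer is well open and the gripper is clear. The jar, canister, cup and jar gripper show no visible movement.
- **Turn angle:** the gripper turned about 1.44 rad to reach the stop, not 1.1. The drawer also opened later than expected, between 1.06 and 1.20 rad of gripper turn. I put this down to the blade's play in the plug.
- **Camera offset:** the scene camera was about 1 px off at the lock, so I relied on feel for the final alignment. One sideways shift of 1 mm was needed.
- **Not measured:** I judged the drawer opening and the plug angle only from the pictures and the turn.

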